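Index the spout stand and lock it

ROBOT

A 7-joint arm with a two-finger parallel gripper is mounted at the origin on the work surface. World frame = base frame: x ahead of the robot, y to its left, z up, the work surface at z = 0. Lengths are in m, angles in rad, forces in N, time in s.
With the tool pointing down it reaches from about 0.4 to 0.9 m from the base axis. Payload 5.5 kg.
Tool frame: the origin (TCP) lies between the finger pads; the fingertips stand 11 mm ahead of it and the grasp point (between the pads) lies 8 mm behind it; z points along the fingers, y is the direction in which the jaws open and shut (so a half turn about z gives the same grasp; the last joint's range is limited). The gripper opens to 92 mm and grips with 3 to 60 N. Pads are 19 mm wide; open, the fingers measure 130 mm over their backs; the gripper's body (75 mm by 190 mm) begins 47 mm behind the grasp point.
Start: joints at [-1.032, 0.501, -0.427, 1.55, 0.221, 1.138, -0.21], TCP at [0.177, 0.625, 0.238] pointing down, gripper open.
Joint ranges: [-2.88, 2.88], [-0.31, 2.03], [-1.54, 1.56], [0.2, 2.42], [-1.41, 4.55], [0.19, 2.02], [-2.57, 2.57]. Speed limits (rad/s): [2.57, 2.57, 3.14, 3.14, 3.14, 3.14, 3.14].

INTERFACE

Orientations are given as [roll, pitch, yaw] about the fixed x, y, z axes, in that order (R = Rz(yaw) Ry(pitch) Rx(roll)).
In Python, from plant import ctrl gives the robot as it stands.
- The arm moves only by the shell command python3 -m jog 'ROWS'. ROWS is JSON, a list of rows, each an object with "delta_pos": the shift along the tool's x, y, z scaled (see below), a list of three; "dr": the turn, a rotation vector about the tool's x, y, z scaled (see below), a list of three; "claw": the opening, from -1 (shut) to 1 (fully open). A call has 1 to 10 rows; each row is the pose to reach, as a shift and turn from the pose measured when the call began, along the tool's axes at that moment, turning the shorter way round; what a row does not reach only later rows make up. The controller multiplies each number of a shift by 25 cm and each number of a turn by 180 degrees. A row lasts 1/12 s, in which the tool goes at most 41.7 mm and 7.16 degrees, less where a joint would pass 70% of its speed; a pose out of reach is approached as far as the arm can. A call with a number of a shift or a turn outside -1 to 1 is refused whole. A call with a gripper value outside its range is refused whole. The fingers move at their own pace and stop on an object; the grip force is fixed at half the most. Time passes only in rows, so rows that repeat a pose let the fingers close. It gives the time, the measured TCP pose, the force and the opening at its end, in the units of the state.
- ctrl.get_state(): the state, without advancing time (a new reading comes with each control period).
- ctrl.grab_frame(name): name is "scene" or "top" or "wrist"; returns a dict with "image" (400x640x3 uint8, red, green, blue), "z_map" (400x640 float32, m along the optical axis (not along the pixel's ray), 0 where there is no reading), "fx", "fy", "cx", "cy" (pixels), "xyz" and "attitude" of the camera in the world; the wrist camera has in their place "tool_from_camera" (4x4, takes a point from camera to tool coordinates, whose origin is the TCP and whose axes are the flange's). Camera axes: x right, y up, looking along -z (the intrinsics and any distortion apply to the point x, -y, -z); pixel columns grow to the right and rows downward; lengths in m; the calibration is good to about 2 mm. The wrist camera is an equidistant fisheye: a pixel r from the principal point sees the ray r / f radians off the axis. A picture is of the moment at which its call begins: read the wrist's pose just before it.
- ctrl.close_job(): hands the job in, once; it reports no verdict.
Trained networks look in a picture, given as the dict that the camera call returned (one of the last four; its "shot" number tells which), for a name from the list of things; names that differ only in an ending like _2 or _b are one class to them, and where a whole thing is asked for, a point or a joint stands for the part that bears it (a point fixed in the world has none). Each returns a list of dicts, best first, with "confidence" (0 to 1); they miss things now and then, are a little off and sometimes report something else, mostly with a low value. They report only what shows in the picture. A call takes as long as a camera call. They do not tell look-alikes from the thing itself.
- ctrl.recognise(label, picture): "rect" ([left, top, right, bottom] in pixels, round what is visible of it).
- ctrl.masks_of(label, picture): "mask" (400x640 bool, what is visible of it) and "rect" ([left, top, right, bottom] in pixels, round what is visible of it).
The state is a dict: "time": time; "q": joint angles; "dq": joint speeds; "effort": joint torques, N m; "position": TCP position; "tcp_rot": TCP orientation; "wrist_force": force on the tool from outside, world axes, zero at the start; "wrist_torque": the same for the moment, N m; "width": finger opening in m.
Only numpy, scipy, OpenCV 4.12 (cv2) and the standard library are available. Lean on these libraries where they do the work, as an engineer would, in place of code of your own. Each camera call takes 0.05 s, during which the arm holds its last target.

TASK

Using light pushes only (no gripping, no lifting), turn the round iron stand by one of its brass ears until the V-notch in its rim faces the red-tabbed index bolt. Then push the bolt by its red tab until its nose is fully seated in the notch, keep it pressed firmly with about 12 N for a second, and let go with the bolt left in the notch. Never push harder than 24 N anywhere, do not touch the broken spout or its clip, and leave the other things on the trolley alone.

Things in the scene. Friction and masses are not known exactly. Their poses are not given: they have to be found in the camera images.
- base: Fixed square blue plate, 150 x 150 x 10 mm, on the trolley. Origin: centre of its underside, on the stand's turning axis. Its +x axis points level from the turning axis towards the index bolt; z up.
- stand: Loose round iron stand, about 0.9 kg, 130 mm across, 14 mm thick, top 24 mm above the trolley. Origin: centre of its underside; z up; V-notch on its +x side, ears on +y and -y. Its 24 mm stub sits in the plate's bore with 0.6 mm play: it turns either way, dragging by friction (1 to 4 N at an ear, varies). The notch starts anywhere 57 degrees or more from the bolt, either way.
- spout: Steel spring clip holding the broken green spout, fixed on the middle of the stand, within 33 mm of the axis, up to 69 mm above the trolley. Must not be touched. Origin: centre of the disc's top; x towards the notch.
- notch (a point): Middle of the mouth of the V-notch (19 mm wide at the rim, 14 mm deep; a white line on the disc leads to it): on the stand's rim, 65 mm from its axis, at the height of the disc's top.
- mark (a point): Fixed point beside the rim, 65 mm from the turning axis, in line with the index bolt: the notch's mouth must come here.
- seat (a point): Point of the stand, on the notch's middle line 59.6 mm from the axis, where the middle of the bolt's nose lies when the nose rests on both flanks of the notch.
- nose (a point): Middle of the bolt's round brass nose (10 mm across, upright, from 12 to 22 mm above the trolley), moves with the bolt.
- tab (a point): Top middle of the outer face (the side away from the stand) of the bolt's red tab: an upright plate 28 mm wide, 8 mm thick, from 21 to 51 mm above the trolley; moves with the bolt. Push this face towards the stand's axis. Everything of the slide beyond the tab is lower than 25 mm.
- bolt (a joint): Travel of the index bolt towards the stand, m: 0 fully back. Slides with about 2.5 N of friction, stays where left. Its slide is clamped differently each time, so the nose seats at 16 to 29 mm of travel: the sure sign is solid resistance with the nose in the notch. If the notch is a few mm off, the nose slides along a flank and turns the stand in line as it is pressed.
- finial: Blue-and-white tureen finial, 44 mm across, 55 mm tall. Origin under its middle. Leave alone.
- brooch: Pink porcelain flower brooch, 40 mm across, 12 mm tall. Origin under its middle. Leave alone.
- snuffer: Pewter candle snuffer, cone 34 mm across and 45 mm tall with a handle reaching 108 mm along +x. Origin under the cone. Leave alone.
- pin_vise: Brass pin vise lying along its x, 95 mm long, 11 mm thick. Leave alone.
- loupe: Black eyepiece loupe, 36 mm across, 28 mm tall. Leave alone.
- glue_jar: Small amber jar, 44 mm across, 50 mm tall. Leave alone.
- ear_left (a point): Top middle of the brass ear on the stand's +y side, 74 mm from the axis: an upright block 32 mm long along the radius (58 to 90 mm from the axis), 10 mm thick, from 24 to 47 mm above the trolley. Pushing it sideways turns the stand.
- ear_right (a point): Top middle of the brass ear on the stand's -y side, 74 mm from the axis: an upright block 32 mm long along the radius (58 to 90 mm from the axis), 10 mm thick, from 24 to 47 mm above the trolley. Pushing it sideways turns the stand.
There are look-alikes about, which are no part of the job. Of the things that look like the stand, the smallest one is meant.

How it is judged:
On the way, in this order (a step that is already met when the one before it is completed fails the run):
1. the stand has been turned so that the notch faces the bolt (mouth of the notch within 6 mm of the mark), at rest, the bolt still back out of the notch (horizontal distance between notch and mark below 0.006 m and horizontal distance between nose and seat above 0.012 m and angular speed of stand below 0.15 rad/s), for 0.2 s.
2. the bolt's nose is seated in the notch (within 2 mm) and pressed there by the fingers with more than 6 N for 0.3 s (horizontal distance between nose and seat below 0.002 m and contact force between the fingers and bolt above 6 N), for 0.3 s.
At the end, for the whole second after the job is handed in: The bolt's nose rests in the notch within 2.5 mm of fully seated, the notch's mouth is within 4 mm of the mark, the stand lies flat on its plate and is at rest (horizontal distance between nose and seat below 0.0025 m and horizontal distance between notch and mark below 0.004 m and linear speed of stand below 0.02 m/s and angular speed of stand below 0.1 rad/s and angle between stand's own z axis and vertical below 0.05 rad and z of stand in the frame of base below 0.013 m); the robot touches nothing.
It fails at once if the stand or the bolt is pushed harder than 24 N or gripped, or the bolt bears on the stand harder than 24 N (contact force between any of the fingers, bolt and stand above 24 N or contact force between the fingers and bolt above 24 N).
It fails at once if the spout or its clip is touched (contact force between any of the fingers, the arm and spout above 0.3 N).
It fails at once if the stand is lifted or tipped (z of stand in the frame of base above 0.016 m or angle between stand's own z axis and vertical above 0.15 rad).
It fails at once if a bystander is moved more than 15 mm (distance of any of finial, brooch, snuffer, pin_vise, loupe, glue_jar from where it was at the start of the episode above 0.015 m).
It also fails if it takes over 72 s, if anything falls off the work surface, if the arm or the gripper's body presses on something with over 40 N, if the wrist force passes 120 N, or if a joint passes its speed limit or range.

## Working session

There is one attempt and no reset: what is moved stays moved. The work goes in short steps, Python scripts to look and compute and a shell command to move; the robot and the scene stay as the last step left them, time stands still between calls to the robot, and variables do not carry over. Pictures are saved under pics/ and viewed, and the job is handed in when it is done.

```bash
ls; mkdir -p pics
cat > h.py <<'E'
import numpy as np, cv2
from scipy.spatial.transform import Rotation as R
from plant import ctrl
def Rm(a): 
    a=np.array(a)
    return a if a.shape==(3,3) else (R.from_quat(a).as_matrix() if a.size==4 else R.from_euler('xyz',a).as_matrix())
def save(n,im): cv2.imwrite('pics/'+n,cv2.cvtColor(im,cv2.COLOR_RGB2BGR))
def world(f,u,v,d=None):
    u=np.asarray(u,float);v=np.asarray(v,float)
    if d is None: d=f['z_map'][v.astype(int),u.astype(int)]
    p=np.stack([(u-f['cx'])/f['fx']*d,-(v-f['cy'])/f['fy']*d,-d],-1)
    return p@Rm(f['attitude']).T+np.array(f['xyz'])
def planez(f,u,v,z):
    p=np.stack([(np.asarray(u,float)-f['cx'])/f['fx'],-(np.asarray(v,float)-f['cy'])/f['fy'],-np.ones_like(np.asarray(u,float))],-1)@Rm(f['attitude']).T
    c=np.array(f['xyz']); return c+p*((z-c[2])/p[...,2])[...,None]
E
python3 - <<'E'
from h import *
print(ctrl.get_state())
for n in ['top','scene']:
    f=ctrl.grab_frame(n); save(n+'0.png',f['image']); print({k:v for k,v in f.items() if k not in('image','z_map')})
    for l in ['stand','bolt','base','spout','ear_left','finial','brooch','snuffer','pin_vise','loupe','glue_jar']:
        print(l,[(np.round(r['rect']).tolist(),round(r['confidence'],2)) for r in ctrl.recognise(l,f)])
E
```

```text
pics
{'time': 0.0, 'q': array([-1.03175923,  0.50184252, -0.42679411,  1.551435  ,  0.22081605,
        1.13827873, -0.21028111]), 'dq': array([ 3.00698636e-04,  1.14671571e-05,  2.08900932e-04, -3.68567455e-04,
        1.50852972e-03, -1.33723944e-03,  8.67652442e-04]), 'effort': array([ 2.87705498e-04, -5.66585791e+01, -5.81588253e+00, -2.79127496e+01,
       -6.85121189e-02,  3.09490529e-02,  1.83412903e-04]), 'position': array([0.17689327, 0.62477649, 0.23668816]), 'tcp_rot': array([-3.13968945e+00, -5.80197947e-05,  2.86583555e+00]), 'wrist_force': array([-0.48778609, -0.51587702, -0.96801418]), 'wrist_torque': array([-0.02237055, -0.02008693,  0.01263268]), 'width': 0.09167967257178615}
{'fx': 410.20439196794047, 'fy': 410.20439196794047, 'cx': 322.01259477013684, 'cy': 199.48947374298348, 'xyz': array([0.42913574, 0.01054147, 1.03954163]), 'attitude': array([ 0.10398552, -0.02452408, -1.55452861]), 'shot': 1}
stand [([223.0, 233.0, 323.0, 311.0], 0.89), ([326.0, 167.0, 392.0, 220.0], 0.83), ([366.0, 254.0, 444.0, 353.0], 0.73), ([328.0, 159.0, 396.0, 231.0], 0.54)]
bolt [([306
[... 1092 characters left out ...]
, 0.56)]
bolt [([328.0, 229.0, 352.0, 242.0], 0.72), ([252.0, 236.0, 332.0, 289.0], 0.42), ([252.0, 229.0, 335.0, 307.0], 0.24)]
base [([249.0, 224.0, 341.0, 303.0], 0.73)]
spout [([175.0, 171.0, 205.0, 211.0], 0.6), ([298.0, 138.0, 338.0, 166.0], 0.57), ([287.0, 236.0, 301.0, 273.0], 0.52)]
ear_left [([286.0, 120.0, 354.0, 196.0], 0.98), ([404.0, 273.0, 425.0, 296.0], 0.67), ([151.0, 172.0, 240.0, 237.0], 0.56), ([157.0, 276.0, 179.0, 291.0], 0.53), ([329.0, 225.0, 353.0, 247.0], 0.17)]
finial []
brooch [([342.0, 332.0, 360.0, 352.0], 0.81)]
snuffer [([389.0, 128.0, 431.0, 149.0], 0.78)]
pin_vise [([408.0, 272.0, 428.0, 299.0], 0.58)]
loupe [([158.0, 275.0, 180.0, 291.0], 0.78)]
glue_jar []
```

Run:
```python
import cv2
a=cv2.imread('pics/top0.png');b=cv2.imread('pics/scene0.png')
cv2.imwrite('pics/topc.png',cv2.resize(a[140:250,280:420],None,fx=5,fy=5,interpolation=2))
```

```text
(no output)
```

View pics/top0.png

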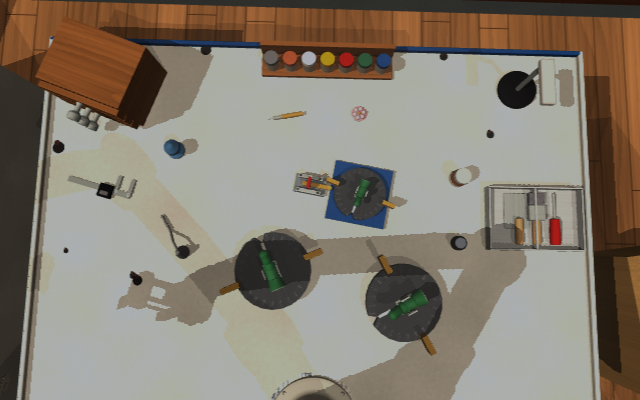

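View pics/scene0.png

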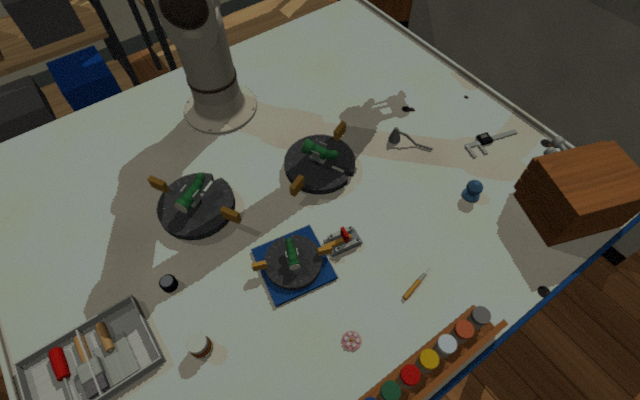

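View pics/topc.png

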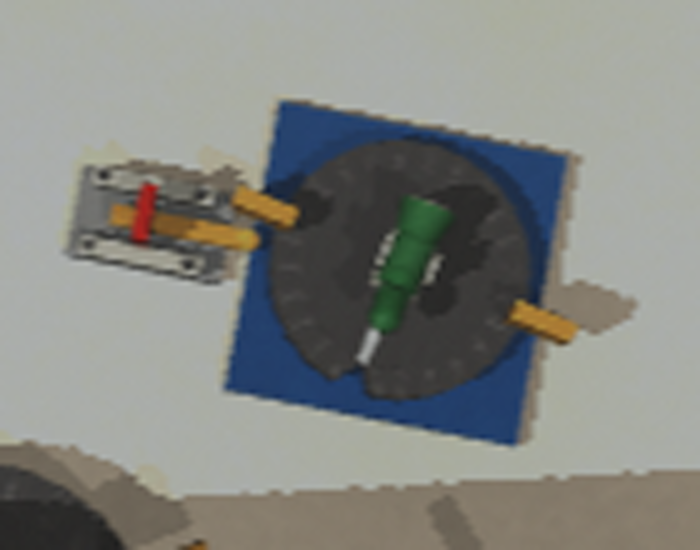

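Stand candidates in the top view are the large one at (272,270), the large one at (403,302) and the small one at (360,193). The small one is meant: it is the smallest, and it alone sits on the blue plate beside the red-tabbed bolt, as the crop confirms. Its notch points down in the image, at about (353,215), and the bolt lies to the left. Next I'll measure it.

```bash
cat > meas.py <<'E'
from h import *
def meas(n='top',box=(290,150,410,240),f=None):
    if f is None: f=ctrl.grab_frame(n)
    x0,y0,x1,y1=box
    vv,uu=np.mgrid[y0:y1,x0:x1]; im=f['image'][y0:y1,x0:x1]
    W=world(f,uu.ravel()+.0,vv.ravel()).reshape(vv.shape+(3,))
    hsv=cv2.cvtColor(im,cv2.COLOR_RGB2HSV); H,S,V=[hsv[...,i].astype(int) for i in range(3)]
    o={}
    blue=(H>100)&(H<130)&(S>120)&(V>40); red=((H<6)|(H>174))&(S>150)&(V>60); br=(H>10)&(H<24)&(S>140)&(V>80)
    ok=f['z_map'][y0:y1,x0:x1]>0
    return f,W,uu,vv,blue&ok,red&ok,br&ok
if __name__=='__main__':
  for n,box in (('top',(290,150,410,240)),('scene',(240,215,375,315))):
    f,W,uu,vv,b,r,br=meas(n,box)
    print(n,'blue z',np.median(W[b][:,2]),b.sum())
    p=W[b][:,:2].astype(np.float32); print('plate rect',cv2.minAreaRect(p))
    d=(abs(W[...,2]-.024)<.005); 
    print('red',r.sum(),W[r].min(0),W[r].max(0),W[r].mean(0))
    nl,lab,st,c=cv2.connectedComponentsWithStats(br.astype(np.uint8))
    for i in range(1,nl):
        m=lab==i
        if m.sum()>4: 
            q=W[m]; t=q[q[:,2]>q[:,2].max()-.008]; print('brass',m.sum(),np.round(c[i]+[box[0],box[1]],1),'all',q.mean(0).round(4),'top',t.mean(0).round(4), 'zmax',q[:,2].max().round(4),'rect',cv2.minAreaRect(t[:,:2].astype(np.float32)))
E
python3 meas.py
```

```text
top blue z 0.010128508787373924 1173
plate rect ((0.5527626276016235, -0.106303870677948), (0.14743782579898834, 0.149409681558609), 79.8995590209961)
red 35 [0.5615389  0.0179121  0.00666933] [0.58719125 0.02807843 0.0543142 ] [0.57421747 0.02188493 0.04761702]
brass 55 [332.8 181.2] all [ 0.5788 -0.0379  0.046 ] top [ 0.5792 -0.0383  0.0475] zmax 0.0522 rect ((0.579298734664917, -0.03783232718706131), (0.03003467433154583, 0.009048208594322205), 69.53108978271484)
brass 14 [304.3 182.6] all [0.5775 0.0324 0.0207] top [0.5775 0.0324 0.0207] zmax 0.0237 rect ((0.5777040123939514, 0.03191598132252693), (0.008152161724865437, 0.007531797047704458), 1.6406052112579346)
brass 82 [320.3 186. ] all [ 0.5697 -0.0079  0.0221] top [0.5697 0.0178 0.0532] zmax 0.0532 rect ((0.5697119832038879, 0.01778779923915863), (0.0, 0.0), 0.0)
brass 58 [387.8 203.9] all [ 0.5256 -0.1734  0.0441] top [ 0.5258 -0.1742  0.0465] zmax 0.0496 rect ((0.5258806347846985, -0.17474046349525452), (0.029164301231503487, 0.009092612192034721), 68.6421127319336)
scene blue z 0.01000189466364182 1316
plate rect ((0.5568069815635681, -0.10555548965930939), (0.1481977254152298, 0.14925651252269745), 80.01045227050781)
red 37 [0.56679776 0.01677104 0.00921529] [0.59219922 0.04063707 0.0533791 ] [0.57895576 0.02196215 0.04945854]
brass 8 [349.2 235.5] all [0.5811 0.0363 0.0213] top [0.5811 0.0363 0.0213] zmax 0.0239 rect ((0.5809841752052307, 0.03643476590514183), (0.003727893577888608, 0.00934030395001173), 65.95106506347656)
brass 124 [329.2 245. ] all [ 0.5791 -0.02    0.0345] top [ 0.5837 -0.0367  0.0467] zmax 0.0504 rect ((0.583259105682373, -0.037041693925857544), (0.031248988583683968, 0.011086247861385345), 70.81179809570312)
brass 57 [258.7 263.4] all [ 0.5303 -0.1738  0.0465] top [ 0.5301 -0.1742  0.0466] zmax 0.0498 rect ((0.5300549268722534, -0.17428742349147797), (0.029535481706261635, 0.00888083316385746), 72.5354995727539)
```

```bash
cat > go.py <<'E'
from h import *
import sys
# python3 go.py x y z yawdeg -> full delta in row units
s=ctrl.get_state(); p=np.array(s['position']); T=R.from_euler('xyz',s['tcp_rot'])
a=[float(v) for v in sys.argv[1:5]]
t=np.array(a[:3]); G=R.from_euler('xyz',[np.pi,0,np.deg2rad(a[3])])
print('t',round(s['time'],2),'p',p.round(4),'rpy',np.rad2deg(s['tcp_rot']).round(1),'F',np.round(s['wrist_force'],2),'q7',round(s['q'][6],2),'w',round(s['width'],3))
d=T.inv().apply(t-p)/.25; r=(T.inv()*G).as_rotvec()/np.pi
print('delta_pos',d.round(4).tolist(),'dr',r.round(4).tolist(),'dist',np.linalg.norm(t-p).round(4))
E
python3 go.py 0.554 -0.024 0.15 158.7
```

```text
t 1.3 p [0.177  0.6255 0.2377] rpy [180.   -0.  164.2] F [-0.2   0.45 -0.45] q7 -0.21 w 0.092
delta_pos [-2.1585, -2.0891, 0.3507] dr [0.0, -0.0, 0.0306] dist 0.7561
```

```bash
python3 -m jog '[{"delta_pos":[-0.15,-0.14,0],"dr":[0,0,0],"claw":-1},{"delta_pos":[-0.3,-0.28,0],"dr":[0,0,0],"claw":-1},{"delta_pos":[-0.42,-0.4,0],"dr":[0,0,0],"claw":-1},{"delta_pos":[-0.53,-0.51,0],"dr":[0,0,0],"claw":-1},{"delta_pos":[-0.64,-0.62,0],"dr":[0,0,0],"claw":-1},{"delta_pos":[-0.75,-0.73,0],"dr":[0,0,0],"claw":-1},{"delta_pos":[-0.85,-0.83,0],"dr":[0,0,0],"claw":-1},{"delta_pos":[-0.95,-0.92,0],"dr":[0,0,0],"claw":-1}]'; python3 go.py 0.554 -0.024 0.15 158.7
```

```text
time: 1.97
position: [0.3436, 0.3371, 0.238]
tcp_rot: [3.141, 0.001, 2.865]
wrist_force: [0.0, 0.3, 0.7]
width: 0.0431
t 1.97 p [0.3436 0.3371 0.238 ] rpy [180.    0.  164.2] F [0.02 0.28 0.66] q7 0.39 w 0.043
delta_pos [-1.2035, -1.1604, 0.3525] dr [0.0001, 0.0002, 0.0304] dist 0.4271
```

```bash
python3 -m jog '[{"delta_pos":[-0.12,-0.11,0.03],"dr":[0,0,0.01],"claw":-1},{"delta_pos":[-0.24,-0.22,0.06],"dr":[0,0,0.02],"claw":-1},{"delta_pos":[-0.36,-0.33,0.1],"dr":[0,0,0.03],"claw":-1},{"delta_pos":[-0.48,-0.45,0.14],"dr":[0,0,0.03],"claw":-1},{"delta_pos":[-0.6,-0.57,0.17],"dr":[0,0,0.03],"claw":-1},{"delta_pos":[-0.72,-0.69,0.2],"dr":[0,0,0.03],"claw":-1},{"delta_pos":[-0.84,-0.8,0.2],"dr":[0,0,0.03],"claw":-1},{"delta_pos":[-0.95,-0.9,0.2],"dr":[0,0,0.03],"claw":-1},{"delta_pos":[-0.99,-0.96,0.2],"dr":[0,0,0.03],"claw":-1},{"delta_pos":[-0.99,-0.96,0.2],"dr":[0,0,0.03],"claw":-1}]'; python3 go.py 0.554 -0.024 0.15 158.7
```

```text
time: 2.8
position: [0.5182, 0.0324, 0.1882]
tcp_rot: [-3.14, 0.003, 2.763]
wrist_force: [0.1, -0.2, -0.0]
width: 0.0004
t 2.8 p [0.5182 0.0324 0.1882] rpy [-179.9    0.2  158.3] F [ 0.07 -0.23 -0.03] q7 1.04 w 0.0
delta_pos [-0.216, -0.1566, 0.1534] dr [-0.0005, 0.0008, -0.0023] dist 0.0769
```

```bash
python3 -m jog '[{"delta_pos":[-0.1,-0.08,0.08],"dr":[0,0,0],"claw":-1},{"delta_pos":[-0.2,-0.16,0.15],"dr":[0,0,0],"claw":-1},{"delta_pos":[-0.216,-0.16,0.15],"dr":[0,0,0],"claw":-1},{"delta_pos":[-0.216,-0.16,0.15],"dr":[0,0,0],"claw":-1}]'
python3 - <<'E'
from h import *
f=ctrl.grab_frame('wrist'); save('w1.png',f['image']); print(f['fx'],f['cx'],f['cy'],f['tool_from_camera'].round(3))
E
python3 go.py 0.554 -0.024 0.044 158.7
```

```text
time: 3.13
position: [0.5536, -0.0264, 0.1497]
tcp_rot: [-3.139, 0.001, 2.759]
wrist_force: [-0.6, -0.3, 0.4]
width: 0.0002
309.70691628693146 319.7866040909179 198.64654816124485 [[ 0.001  0.967  0.256  0.069]
 [ 1.    -0.001 -0.     0.   ]
 [ 0.     0.256 -0.967 -0.146]
 [ 0.     0.     0.     1.   ]]
t 3.18 p [ 0.5534 -0.0243  0.1504] rpy [-1.799e+02  1.000e-01  1.582e+02] F [-0.15  0.42  0.3 ] q7 1.16 w -0.0
delta_pos [-0.0011, 0.0028, 0.4255] dr [-0.0005, 0.0004, -0.0026] dist 0.1064
```

View pics/w1.png

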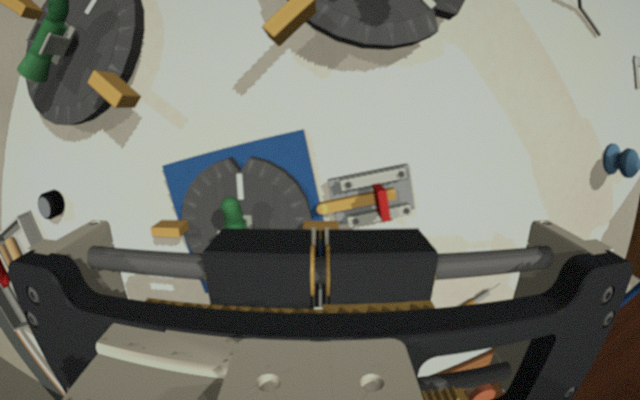

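```bash
cat > fing.py <<'E'
from h import *
f=ctrl.grab_frame('wrist')
v,u=np.mgrid[150:400,0:640]; z=f['z_map'][v,u]
x=(u-f['cx']);y=(v-f['cy']);r=np.hypot(x,y)+1e-9;th=r/f['fx']
P=np.stack([np.tan(th)*x/r*z,-np.tan(th)*y/r*z,-z],-1)
M=f['tool_from_camera'];T=P@M[:3,:3].T+M[:3,3]
m=(z>0)&(abs(T[...,0])<.05)&(abs(T[...,1])<.1)&(T[...,2]<.03)
Q=T[m]
for a in np.arange(-.1,.03,.01):
    q=Q[(Q[:,2]>=a)&(Q[:,2]<a+.01)]
    if len(q): print(a.round(3),len(q),q.min(0).round(3),q.max(0).round(3), np.percentile(q[:,1],[5,95]).round(3))
E
python3 fing.py
```

```text
-0.1 31532 [-0.023 -0.096 -0.1  ] [ 0.038  0.097 -0.09 ] [-0.085  0.087]
-0.09 7346 [-0.019 -0.093 -0.09 ] [ 0.038  0.095 -0.08 ] [-0.079  0.079]
-0.08 21504 [-0.036 -0.093 -0.08 ] [ 0.038  0.094 -0.07 ] [-0.075  0.079]
-0.07 7078 [-0.037 -0.087 -0.07 ] [ 0.038  0.087 -0.06 ] [-0.079  0.08 ]
-0.06 1360 [-0.034 -0.086 -0.06 ] [ 0.038  0.087 -0.053] [-0.08  0.08]
-0.05 21 [-0.003 -0.002 -0.045] [ 0.003  0.003 -0.042] [-0.002  0.003]
-0.04 263 [-0.009 -0.002 -0.036] [ 0.003  0.003 -0.033] [-0.002  0.003]
-0.03 19 [ 0.009 -0.002 -0.023] [ 0.011  0.002 -0.02 ] [-0.002  0.002]
-0.02 113 [ 0.009 -0.003 -0.02 ] [ 0.012  0.004 -0.01 ] [-0.002  0.003]
-0.01 137 [ 0.009 -0.004 -0.01 ] [ 0.012  0.005 -0.   ] [-0.003  0.004]
-0.0 116 [ 0.009 -0.006  0.   ] [0.012 0.006 0.01 ] [-0.004  0.005]
0.01 35 [ 0.009 -0.005  0.01 ] [0.012 0.005 0.013] [-0.004  0.004]
```

The shut fingertips measure about 10 mm (y) by 19 mm (x), so the -x face works as the pusher. The wrist view shows the small stand's notch at (243,165), the bolt nose at (322,208), and the fingers over the gap beside the near ear. I'll descend.

```bash
python3 -m jog '[{"delta_pos":[0,0,0.12],"dr":[0,0,0],"claw":-1},{"delta_pos":[0,0,0.24],"dr":[0,0,0],"claw":-1},{"delta_pos":[0,0,0.35],"dr":[0,0,0],"claw":-1},{"delta_pos":[0,0.003,0.41],"dr":[0,0,0],"claw":-1},{"delta_pos":[0,0.003,0.425],"dr":[0,0,0],"claw":-1},{"delta_pos":[0,0.003,0.425],"dr":[0,0,0],"claw":-1}]'
cat > arc.py <<'E'
from h import *
import sys
# arc.py ear_now_heading list...: rows for heading targets (deg) of pushing pose
C=np.array([0.5548,-0.106]); r=.076; off=float(sys.argv[1]); z=.044
s=ctrl.get_state(); p=np.array(s['position']); T=R.from_euler('xyz',s['tcp_rot'])
d=p[:2]-C; print('p',p.round(4),'yaw',np.rad2deg(s['tcp_rot'][2]).round(1),'F',np.round(s['wrist_force'],2),'t',round(s['time'],2))
# implied ear heading
for h in map(float,sys.argv[2:]):
    a=np.deg2rad(h); t=np.r_[C+r*np.array([np.cos(a),np.sin(a)])+off*np.array([-np.sin(a),np.cos(a)]),z]
    G=R.from_euler('xyz',[np.pi,0,a+np.pi/2])
    print(h,(T.inv().apply(t-p)/.25).round(4).tolist(),((T.inv()*G).as_rotvec()/np.pi).round(4).tolist())
E
python3 arc.py .0145 74 71 68.7 66 62 58 54 50 46 42
```

```text
time: 3.73
position: [0.5528, -0.0206, 0.0442]
tcp_rot: [-3.141, -0.0, 2.766]
wrist_force: [-0.3, -0.1, -0.0]
width: 0.0006
p [ 0.5528 -0.0206  0.0442] yaw 158.5 F [-0.28 -0.12 -0.01] t 3.73
74.0 [-0.0457, -0.018, 0.001] [-0.0002, -0.0001, -0.0306]
71.0 [-0.0614, -0.0139, 0.001] [-0.0002, -0.0001, -0.0139]
68.7 [-0.0735, -0.0113, 0.001] [-0.0002, -0.0001, -0.0011]
66.0 [-0.0879, -0.0088, 0.0009] [-0.0002, -0.0001, 0.0139]
62.0 [-0.1093, -0.0065, 0.0009] [-0.0002, -0.0001, 0.0361]
58.0 [-0.1309, -0.0056, 0.0009] [-0.0002, -0.0001, 0.0583]
54.0 [-0.1525, -0.0062, 0.0009] [-0.0002, -0.0001, 0.0806]
50.0 [-0.174, -0.0084, 0.0009] [-0.0002, -0.0001, 0.1028]
46.0 [-0.1953, -0.012, 0.0009] [-0.0002, -0.0001, 0.125]
42.0 [-0.2163, -0.0171, 0.0009] [-0.0002, -0.0, 0.1472]
```

```bash
python3 -m jog '[{"delta_pos":[-0.03,-0.012,0],"dr":[0,0,0],"claw":-1},{"delta_pos":[-0.048,-0.012,0],"dr":[0,0,0],"claw":-1},{"delta_pos":[-0.056,-0.012,0],"dr":[0,0,0],"claw":-1},{"delta_pos":[-0.064,-0.012,0],"dr":[0,0,0],"claw":-1},{"delta_pos":[-0.072,-0.011,0],"dr":[0,0,0],"claw":-1},{"delta_pos":[-0.08,-0.01,0],"dr":[0,0,0.007],"claw":-1},{"delta_pos":[-0.088,-0.009,0],"dr":[0,0,0.014],"claw":-1},{"delta_pos":[-0.096,-0.008,0],"dr":[0,0,0.022],"claw":-1},{"delta_pos":[-0.104,-0.007,0],"dr":[0,0,0.03],"claw":-1},{"delta_pos":[-0.11,-0.006,0],"dr":[0,0,0.036],"claw":-1}]';python3 arc.py .0145 62 59 56 53 50 47 44 41 38 35 32
```

```text
time: 4.57
position: [0.5772, -0.0312, 0.0443]
tcp_rot: [-3.141, -0.002, 2.652]
wrist_force: [-4.4, 3.2, 5.0]
width: 0.0003
p [ 0.5772 -0.0312  0.0443] yaw 151.9 F [-4.41  3.16  5.  ] t 4.57
62.0 [-0.0034, -0.0022, 0.0013] [-0.0002, -0.0007, -0.0004]
59.0 [-0.0193, 0.0005, 0.0013] [-0.0002, -0.0007, 0.0163]
56.0 [-0.0354, 0.0023, 0.0013] [-0.0002, -0.0007, 0.0329]
53.0 [-0.0516, 0.0032, 0.0012] [-0.0003, -0.0006, 0.0496]
50.0 [-0.0678, 0.0033, 0.0012] [-0.0003, -0.0006, 0.0663]
47.0 [-0.084, 0.0026, 0.0012] [-0.0003, -0.0006, 0.0829]
44.0 [-0.1001, 0.001, 0.0011] [-0.0003, -0.0006, 0.0996]
41.0 [-0.1162, -0.0014, 0.0011] [-0.0003, -0.0006, 0.1163]
38.0 [-0.132, -0.0047, 0.0011] [-0.0003, -0.0006, 0.1329]
35.0 [-0.1477, -0.0088, 0.001] [-0.0004, -0.0006, 0.1496]
32.0 [-0.1631, -0.0137, 0.001] [-0.0004, -0.0006, 0.1663]
```

```bash
python3 -m jog '[{"delta_pos":[-0.015,0.0,-0.006],"dr":[0,0,0.01],"claw":-1},{"delta_pos":[-0.023,0.001,-0.006],"dr":[0,0,0.02],"claw":-1},{"delta_pos":[-0.031,0.002,-0.006],"dr":[0,0,0.029],"claw":-1}]';python3 -c "
from h import *
f=ctrl.grab_frame('top'); save('t2.png',cv2.resize(f['image'][140:250,280:420],None,fx=5,fy=5))
s=ctrl.get_state();print(s['wrist_force'],s['wrist_torque'],s['position'])"
```

```text
time: 4.82
position: [0.5841, -0.0342, 0.0455]
tcp_rot: [-3.141, -0.003, 2.558]
wrist_force: [-2.4, 1.6, -2.0]
width: 0.0002
[-2.24073661  2.01407291 -1.16114435] [ 0.59185836  0.48555737 -0.0388263 ] [ 0.58458733 -0.03444143  0.04556093]
```

View pics/t2.png

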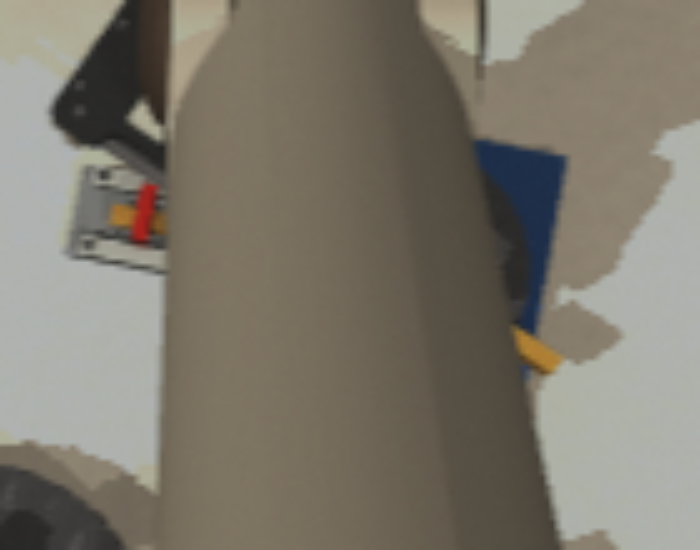

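The top view is largely hidden by the arm, but the far ear now shows at crop (540,345), so the stand is turning clockwise as intended, at about 3 N. I'll continue.

```bash
sed -i 's/z=.044/z=.0455/' arc.py; python3 arc.py .0145 55 52 49 46 43 40 37 34 31 28 25
```

```text
p [ 0.5846 -0.0344  0.0456] yaw 146.5 F [-2.24  2.01 -1.16] t 4.87
55.0 [-0.0086, 0.001, 0.0002] [-0.0003, -0.0007, 0.0081]
52.0 [-0.0247, 0.0032, 0.0002] [-0.0003, -0.0007, 0.0248]
49.0 [-0.0408, 0.0045, 0.0002] [-0.0003, -0.0007, 0.0415]
46.0 [-0.057, 0.0051, 0.0001] [-0.0003, -0.0007, 0.0581]
43.0 [-0.0732, 0.0047, 0.0001] [-0.0003, -0.0006, 0.0748]
40.0 [-0.0894, 0.0036, 0.0] [-0.0004, -0.0006, 0.0915]
37.0 [-0.1054, 0.0015, 0.0] [-0.0004, -0.0006, 0.1081]
34.0 [-0.1214, -0.0013, -0.0] [-0.0004, -0.0006, 0.1248]
31.0 [-0.1372, -0.005, -0.0] [-0.0004, -0.0006, 0.1415]
28.0 [-0.1527, -0.0095, -0.0001] [-0.0004, -0.0006, 0.1581]
25.0 [-0.168, -0.0148, -0.0001] [-0.0004, -0.0006, 0.1748]
```

```bash
python3 -m jog '[{"delta_pos":[-0.012,0.001,0],"dr":[0,0,0.01],"claw":-1},{"delta_pos":[-0.025,0.003,0],"dr":[0,0,0.025],"claw":-1},{"delta_pos":[-0.041,0.0045,0],"dr":[0,0,0.041],"claw":-1},{"delta_pos":[-0.057,0.005,0],"dr":[0,0,0.058],"claw":-1},{"delta_pos":[-0.073,0.0047,0],"dr":[0,0,0.075],"claw":-1},{"delta_pos":[-0.089,0.0036,0],"dr":[0,0,0.0915],"claw":-1},{"delta_pos":[-0.105,0.0015,0],"dr":[0,0,0.108],"claw":-1},{"delta_pos":[-0.121,-0.0013,0],"dr":[0,0,0.125],"claw":-1},{"delta_pos":[-0.137,-0.005,0],"dr":[0,0,0.1415],"claw":-1},{"delta_pos":[-0.145,-0.007,0],"dr":[0,0,0.15],"claw":-1}]';python3 arc.py .0145 28 25 22 19 16 13 10 7 4 1 -2
```

```text
time: 5.7
position: [0.6141, -0.056, 0.0455]
tcp_rot: [-3.14, -0.001, 2.082]
wrist_force: [-2.3, 3.4, 1.4]
width: 0.0005
p [ 0.6141 -0.056   0.0455] yaw 119.3 F [-2.26  3.39  1.37] t 5.7
28.0 [-0.0072, 0.0004, -0.0002] [-0.0005, -0.0005, 0.0073]
25.0 [-0.0233, 0.0026, -0.0002] [-0.0005, -0.0005, 0.024]
22.0 [-0.0394, 0.004, -0.0002] [-0.0005, -0.0004, 0.0406]
19.0 [-0.0556, 0.0046, -0.0003] [-0.0006, -0.0004, 0.0573]
16.0 [-0.0718, 0.0043, -0.0003] [-0.0006, -0.0004, 0.074]
13.0 [-0.0879, 0.0032, -0.0003] [-0.0006, -0.0004, 0.0906]
10.0 [-0.104, 0.0012, -0.0003] [-0.0006, -0.0004, 0.1073]
7.0 [-0.12, -0.0016, -0.0003] [-0.0006, -0.0004, 0.124]
4.0 [-0.1358, -0.0053, -0.0004] [-0.0006, -0.0004, 0.1406]
1.0 [-0.1513, -0.0097, -0.0004] [-0.0006, -0.0003, 0.1573]
-2.0 [-0.1667, -0.015, -0.0004] [-0.0006, -0.0003, 0.174]
```

```bash
python3 -m jog '[{"delta_pos":[-0.012,0.001,0],"dr":[0,0,0.012],"claw":-1},{"delta_pos":[-0.025,0.0028,0],"dr":[0,0,0.026],"claw":-1},{"delta_pos":[-0.04,0.004,0],"dr":[0,0,0.041],"claw":-1},{"delta_pos":[-0.056,0.0046,0],"dr":[0,0,0.057],"claw":-1},{"delta_pos":[-0.072,0.0043,0],"dr":[0,0,0.074],"claw":-1},{"delta_pos":[-0.088,0.003,0],"dr":[0,0,0.091],"claw":-1},{"delta_pos":[-0.104,0.001,0],"dr":[0,0,0.107],"claw":-1},{"delta_pos":[-0.12,-0.0016,0],"dr":[0,0,0.124],"claw":-1},{"delta_pos":[-0.136,-0.005,0],"dr":[0,0,0.14],"claw":-1},{"delta_pos":[-0.144,-0.0075,0],"dr":[0,0,0.149],"claw":-1}]';python3 arc.py .0145 2 0 -2 -4 -6 -8 -10
python3 - <<'E'
from h import *
for n,b in(('scene',(230,210,380,320)),('wrist',None)):
    f=ctrl.grab_frame(n); im=f['image']
    if b: im=cv2.resize(im[b[1]:b[3],b[0]:b[2]],None,fx=5,fy=5)
    save(n+'3.png',im)
E
```

```text
time: 6.53
position: [0.6306, -0.0882, 0.0455]
tcp_rot: [-3.14, -0.001, 1.612]
wrist_force: [-2.1, 4.3, 0.2]
width: 0.0006
p [ 0.6306 -0.0882  0.0455] yaw 92.4 F [-2.15  4.29  0.23] t 6.53
2.0 [-0.0025, -0.0016, -0.0001] [-0.0005, -0.0002, 0.0021]
0.0 [-0.0131, 0.0002, -0.0001] [-0.0005, -0.0002, 0.0132]
-2.0 [-0.0239, 0.0016, -0.0001] [-0.0005, -0.0002, 0.0243]
-4.0 [-0.0346, 0.0026, -0.0002] [-0.0005, -0.0002, 0.0354]
-6.0 [-0.0454, 0.0032, -0.0002] [-0.0005, -0.0002, 0.0465]
-8.0 [-0.0562, 0.0035, -0.0002] [-0.0005, -0.0002, 0.0577]
-10.0 [-0.067, 0.0034, -0.0002] [-0.0005, -0.0002, 0.0688]
```

View pics/scene3.png

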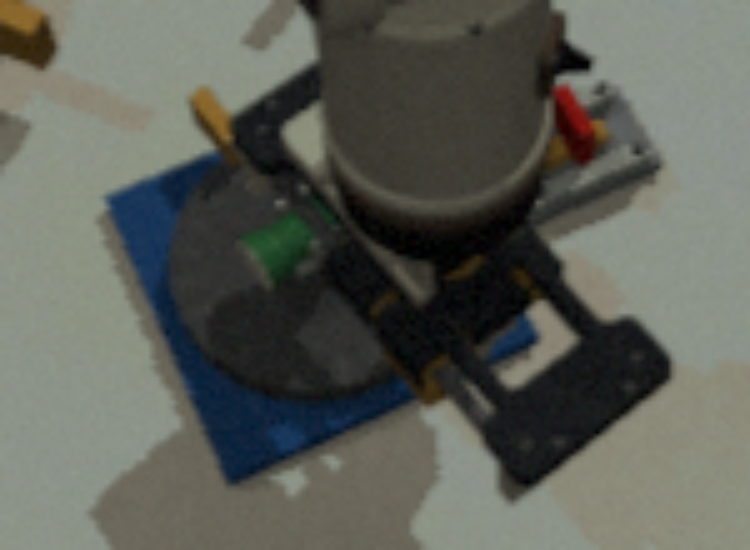

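View pics/wrist3.png

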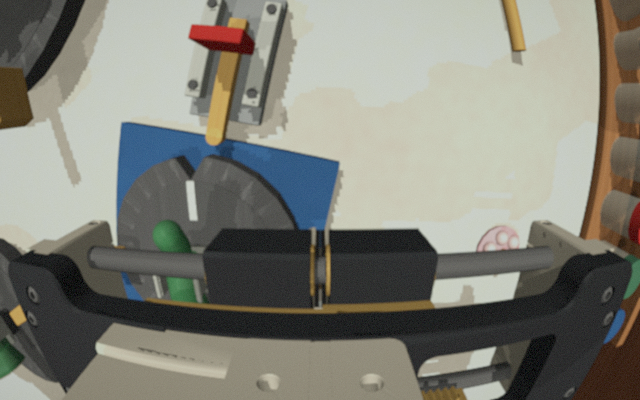

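```bash
cat > wr.py <<'E'
from h import *
def rays(f,uv):
    uv=np.asarray(uv,float); x=uv[:,0]-f['cx'];y=uv[:,1]-f['cy'];r=np.hypot(x,y)+1e-9;th=r/f['fx']
    D=np.stack([np.sin(th)*x/r,-np.sin(th)*y/r,-np.cos(th)],-1)
    M=f['tool_from_camera']; return D@M[:3,:3].T,M[:3,3]
def w2(f,s,uv,z):
    D,o=rays(f,uv);T=R.from_euler('xyz',s['tcp_rot']).as_matrix()
    D=D@T.T;o=T@o+s['position']; return o+D*((np.asarray(z)-o[2])/D[:,2])[:,None]
E
python3 - <<'E'
from wr import *
s=ctrl.get_state();f=ctrl.grab_frame('wrist');im=f['image']
save('w3c.png',cv2.resize(im[0:240,100:350],None,fx=2.5,fy=2.5,interpolation=2))
pts=[(214,140),(237,22),(190,160),(193,195),(190,184),(195,218),(122,124),(338,162)]
P=w2(f,s,pts,[.022,.022,.024,.024,.024,.024,.01,.01]);print(P.round(4))
e=P[7]-P[6];print('plate corner dist',np.linalg.norm(e),'heading',np.rad2deg(np.arctan2(e[1],e[0])))
b=P[1]-P[0];print('bolt head',np.rad2deg(np.arctan2(b[1],b[0])))
l=P[4]-P[5];print('line head',np.rad2deg(np.arctan2(l[1],l[0])))
E
```

```text
[[ 0.5678 -0.0326  0.022 ]
 [ 0.5786  0.0356  0.022 ]
 [ 0.5532 -0.0441  0.024 ]
 [ 0.5542 -0.065   0.024 ]
 [ 0.5526 -0.0583  0.024 ]
 [ 0.5545 -0.0793  0.024 ]
 [ 0.4942 -0.0216  0.01  ]
 [ 0.6393 -0.0446  0.01  ]]
plate corner dist 0.14687433620292004 heading -9.030882154947903
bolt head 80.981874180534
line head 95.13086453022967
```

View pics/w3c.png

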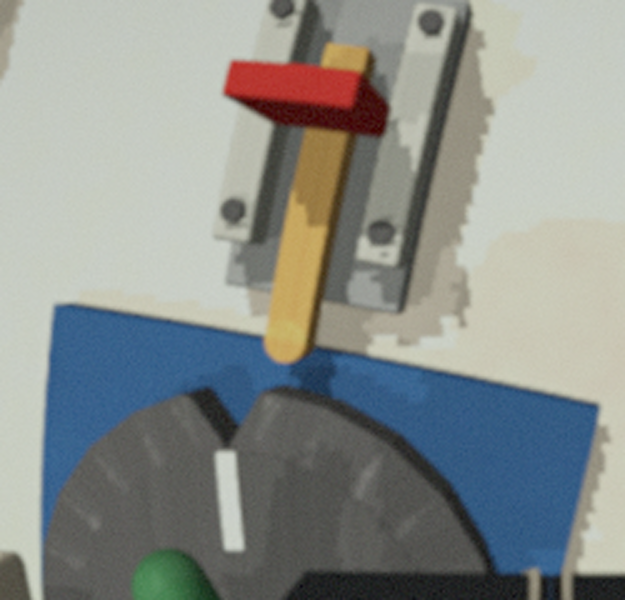

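```bash
python3 -m jog '[{"delta_pos":[-0.007,0,0],"dr":[0,0,0.007],"claw":-1},{"delta_pos":[-0.014,0.0005,0],"dr":[0,0,0.014],"claw":-1},{"delta_pos":[-0.022,0.0013,0],"dr":[0,0,0.022],"claw":-1},{"delta_pos":[-0.03,0.002,0],"dr":[0,0,0.03],"claw":-1},{"delta_pos":[-0.037,0.003,0],"dr":[0,0,0.037],"claw":-1},{"delta_pos":[-0.044,0.003,0],"dr":[0,0,0.045],"claw":-1},{"delta_pos":[-0.05,0.0035,0],"dr":[0,0,0.052],"claw":-1},{"delta_pos":[-0.055,0.0035,0],"dr":[0,0,0.056],"claw":-1},{"delta_pos":[-0.055,0.0035,0],"dr":[0,0,0.056],"claw":-1}]';python3 arc.py .0145 -6 -7 -8 -9 -10 -11
python3 - <<'E'
from wr import *
s=ctrl.get_state();f=ctrl.grab_frame('wrist');im=f['image']
save('w4c.png',cv2.resize(im[0:240,100:350],None,fx=2.5,fy=2.5,interpolation=2)); print(s['position'],s['tcp_rot'])
E
```

```text
time: 7.43
position: [0.6324, -0.1026, 0.0456]
tcp_rot: [-3.141, 0.001, 1.438]
wrist_force: [0.5, 2.7, -2.1]
width: 0.0005
p [ 0.6324 -0.1026  0.0456] yaw 82.4 F [ 0.55  2.73 -2.1 ] t 7.43
-6.0 [0.0121, -0.0036, 0.0003] [-0.0002, 0.0002, -0.0088]
-7.0 [0.0068, -0.0025, 0.0003] [-0.0002, 0.0002, -0.0033]
-8.0 [0.0015, -0.0015, 0.0003] [-0.0002, 0.0002, 0.0023]
-9.0 [-0.0039, -0.0006, 0.0003] [-0.0002, 0.0002, 0.0078]
-10.0 [-0.0092, 0.0002, 0.0003] [-0.0002, 0.0002, 0.0134]
-11.0 [-0.0145, 0.001, 0.0003] [-0.0002, 0.0002, 0.019]
[ 0.6324055  -0.10263026  0.04558078] [-3.14103869e+00  5.33348060e-04  1.43835332e+00]
```

View pics/w4c.png

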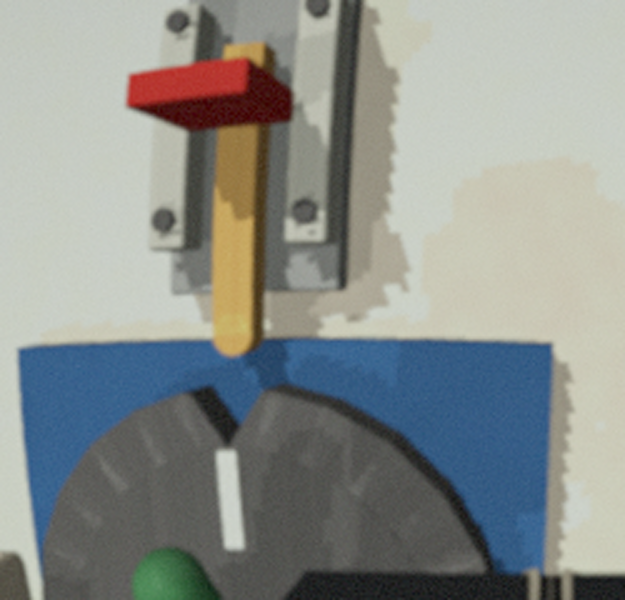

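Run:
```python
from wr import *
s=ctrl.get_state();f=ctrl.grab_frame('wrist')
c=lambda x,y:(100+x/2.5,y/2.5)
pts=[c(237,338),c(247,47),c(192,394),c(272,388),c(233,440),c(21,349),c(551,344)]
P=w2(f,s,pts,[.022,.022,.024,.024,.022,.01,.01])[:,:2];print(P.round(4))
e=P[6]-P[5];print(np.linalg.norm(e),np.rad2deg(np.arctan2(e[1],e[0])))
b=P[1]-P[0];h=np.arctan2(b[1],b[0]);print('bolt head',np.rad2deg(h))
for h in (h,np.deg2rad(80.3)):
    n=np.array([-np.sin(h),np.cos(h)]);u=np.array([np.cos(h),np.sin(h)])
    for q in ((P[2]+P[3])/2,P[4],(P[5]+P[6])/2): print('off',((q-P[0])@n).round(4),((q-P[0])@u).round(4))
m=(P[2]+P[3])/2
for C in ([.5548,-.106],(P[5]+P[6])/2-.075*u): 
    print(C,[np.rad2deg(np.arctan2(*(q-C)[::-1])).round(1) for q in (m,P[4],P[0],P[1])],np.linalg.norm(m-C))
```

```text
[[ 0.5688 -0.0318]
 [ 0.5802  0.0367]
 [ 0.5555 -0.0426]
 [ 0.5762 -0.0446]
 [ 0.563  -0.0553]
 [ 0.4951 -0.0208]
 [ 0.6401 -0.0453]]
0.1469989769036798 -9.586721517878278
bolt head 80.58798105971141
off 0.001 -0.0121
off 0.0019 -0.0241
off 0.001 -0.0014
off 0.001 -0.0121
off 0.0018 -0.0241
off 0.001 -0.0014
[0.5548, -0.106] [np.float64(80.0), np.float64(80.9), np.float64(79.3), np.float64(79.9)] 0.06335933381168678
[ 0.55495687 -0.10698198] [np.float64(80.3), np.float64(81.2), np.float64(79.6), np.float64(80.0)] 0.06429983950642634
```

Notch and bolt line up within about 1–2 mm: headings are roughly 80.3° and 80°, and the nose is still about 17 mm from the seat. I'll dwell briefly, then back off the ear and move up and over to the tab.

```bash
python3 -m jog '[{"delta_pos":[0.002,0,0],"dr":[0,0,0],"claw":-1},{"delta_pos":[0.01,0,0],"dr":[0,0,0],"claw":-1},{"delta_pos":[0.03,0,0],"dr":[0,0,0],"claw":-1},{"delta_pos":[0.06,0.01,0],"dr":[0,0,0],"claw":-1},{"delta_pos":[0.06,0.01,-0.12],"dr":[0,0,0],"claw":-1},{"delta_pos":[0.06,0.01,-0.25],"dr":[0,0,0.005],"claw":-1},{"delta_pos":[0.06,0.01,-0.36],"dr":[0,0,0.01],"claw":-1},{"delta_pos":[0.06,0.01,-0.36],"dr":[0,0,0.01],"claw":-1}]'; python3 go.py 0.583 0.057 0.135 80.3
```

```text
time: 8.2
position: [0.6414, -0.0885, 0.1423]
tcp_rot: [3.131, 0.0, 1.408]
wrist_force: [1.5, -0.2, 0.8]
width: 0.0002
t 8.2 p [ 0.6414 -0.0885  0.1423] rpy [179.4   0.   80.6] F [ 1.51 -0.2   0.77] q7 0.11 w 0.0
delta_pos [0.5363, -0.3255, 0.0259] dr [0.0032, 0.0, 0.0019] dist 0.157
```

```bash
python3 -m jog '[{"delta_pos":[0.12,-0.075,0],"dr":[0.003,0,0.002],"claw":-1},{"delta_pos":[0.25,-0.15,0],"dr":[0.003,0,0.002],"claw":-1},{"delta_pos":[0.38,-0.23,0.01],"dr":[0.003,0,0.002],"claw":-1},{"delta_pos":[0.48,-0.3,0.02],"dr":[0.003,0,0.002],"claw":-1},{"delta_pos":[0.535,-0.325,0.025],"dr":[0.003,0,0.002],"claw":-1},{"delta_pos":[0.535,-0.325,0.025],"dr":[0.003,0,0.002],"claw":-1},{"delta_pos":[0.535,-0.325,0.025],"dr":[0.003,0,0.002],"claw":-1}]'; python3 go.py 0.583 0.057 0.045 80.3
python3 - <<'E'
from h import *
from meas import meas
f=ctrl.grab_frame('wrist'); save('w5.png',f['image'])
for n,b in(('scene',(230,210,380,320)),('top',(280,140,420,250))):
    f=ctrl.grab_frame(n); im=f['image']
    save(n+'5.png',cv2.resize(im[b[1]:b[3],b[0]:b[2]],None,fx=5,fy=5))
E
```

```text
time: 8.78
position: [0.5831, 0.0579, 0.1352]
tcp_rot: [3.141, 0.0, 1.404]
wrist_force: [0.4, 0.1, -0.3]
width: 0.0007
t 8.78 p [0.5831 0.0579 0.1352] rpy [179.9   0.   80.5] F [ 0.4   0.15 -0.32] q7 -0.15 w 0.001
delta_pos [-0.0034, -0.0001, 0.3609] dr [0.0003, 0.0001, 0.0008] dist 0.0902
```

View pics/w5.png

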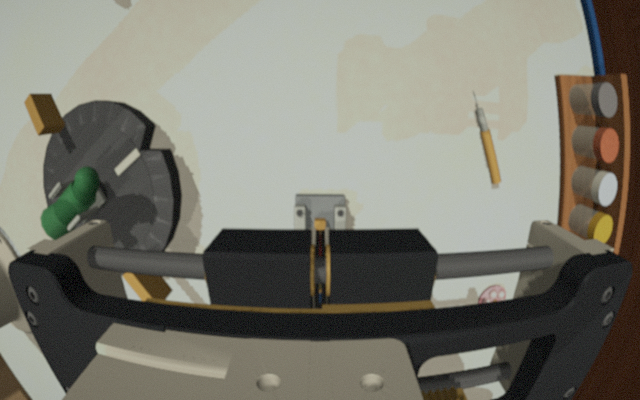

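View pics/scene5.png

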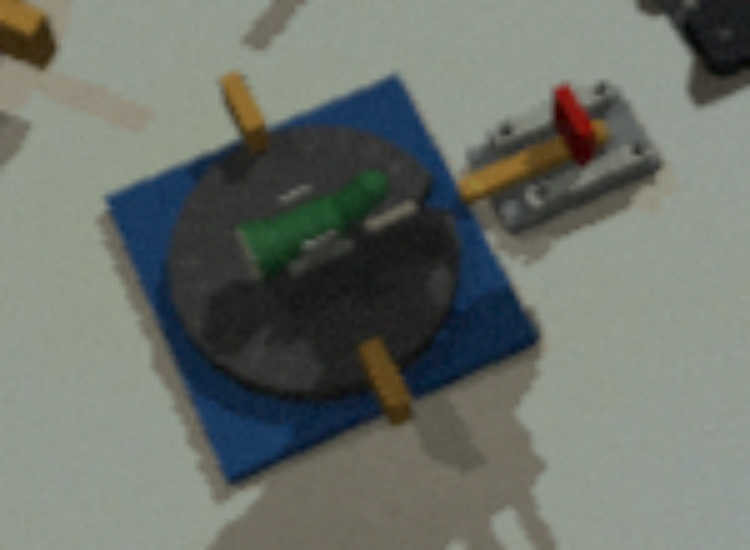

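View pics/top5.png

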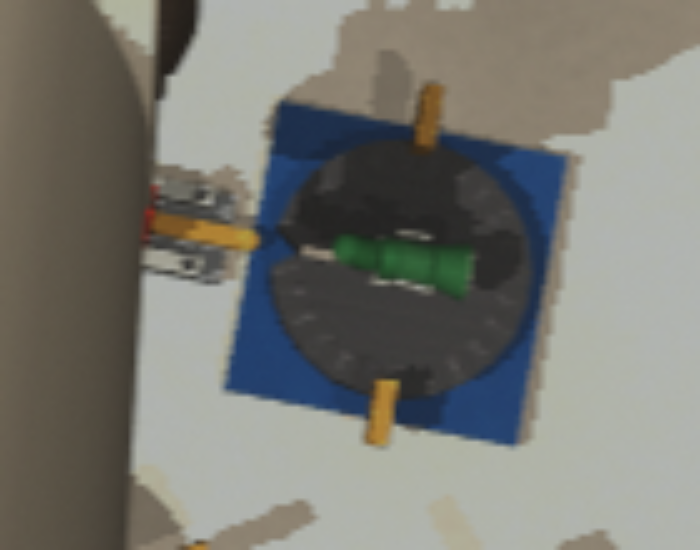

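Both views show the notch facing the nose, with scene crop (430,195) against (470,185) and top crop (290,240) against (255,240). The tool is in line with the bolt, outside the tab. I'll descend.

```bash
python3 -m jog '[{"delta_pos":[0,0,0.12],"dr":[0,0,0],"claw":-1},{"delta_pos":[0,0,0.24],"dr":[0,0,0],"claw":-1},{"delta_pos":[0,0,0.33],"dr":[0,0,0],"claw":-1},{"delta_pos":[0,0,0.36],"dr":[0,0,0],"claw":-1},{"delta_pos":[-0.02,0,0.36],"dr":[0,0,0],"claw":-1},{"delta_pos":[-0.04,0,0.36],"dr":[0,0,0],"claw":-1},{"delta_pos":[-0.055,0,0.36],"dr":[0,0,0],"claw":-1},{"delta_pos":[-0.065,0,0.36],"dr":[0,0,0],"claw":-1},{"delta_pos":[-0.065,0,0.36],"dr":[0,0,0],"claw":-1}]'; python3 go.py 0.5792 0.0355 0.045 80.3
```

```text
time: 9.68
position: [0.5822, 0.037, 0.047]
tcp_rot: [3.137, 0.001, 1.397]
wrist_force: [-0.7, 0.6, 0.4]
width: 0.0005
t 9.68 p [0.5822 0.037  0.047 ] rpy [1.798e+02 1.000e-01 8.000e+01] F [-0.73  0.59  0.36] q7 -0.08 w 0.0
delta_pos [-0.008, -0.011, 0.008] dr [0.0014, 0.0003, -0.0014] dist 0.0039
```

```bash
python3 -m jog '[{"delta_pos":[-0.004,-0.005,0.004],"dr":[0.001,0,-0.001],"claw":-1},{"delta_pos":[-0.008,-0.007,0.006],"dr":[0.001,0,-0.001],"claw":-1},{"delta_pos":[-0.012,-0.007,0.006],"dr":[0.001,0,-0.001],"claw":-1},{"delta_pos":[-0.016,-0.007,0.006],"dr":[0.001,0,-0.001],"claw":-1},{"delta_pos":[-0.02,-0.007,0.006],"dr":[0.001,0,-0.001],"claw":-1},{"delta_pos":[-0.024,-0.007,0.006],"dr":[0.001,0,-0.001],"claw":-1},{"delta_pos":[-0.028,-0.007,0.006],"dr":[0.001,0,-0.001],"claw":-1},{"delta_pos":[-0.032,-0.007,0.006],"dr":[0.001,0,-0.001],"claw":-1},{"delta_pos":[-0.036,-0.007,0.006],"dr":[0.001,0,-0.001],"claw":-1},{"delta_pos":[-0.04,-0.007,0.006],"dr":[0.001,0,-0.001],"claw":-1}]'; python3 go.py 0.5792 0.0355 0.045 80.3
```

```text
time: 10.52
position: [0.5789, 0.0274, 0.0455]
tcp_rot: [3.14, 0.001, 1.4]
wrist_force: [1.6, 2.4, 2.0]
width: 0.0005
t 10.52 p [0.5789 0.0274 0.0455] rpy [1.799e+02 1.000e-01 8.020e+01] F [1.65 2.4  1.98] q7 -0.06 w 0.0
delta_pos [0.0323, -0.0045, 0.0021] dr [0.0005, 0.0003, -0.0004] dist 0.0082
```

```bash
python3 -m jog '[{"delta_pos":[-0.004,0,0],"dr":[0,0,0],"claw":-1},{"delta_pos":[-0.007,0,0],"dr":[0,0,0],"claw":-1},{"delta_pos":[-0.01,0,0],"dr":[0,0,0],"claw":-1},{"delta_pos":[-0.013,0,0],"dr":[0,0,0],"claw":-1},{"delta_pos":[-0.016,0,0],"dr":[0,0,0],"claw":-1},{"delta_pos":[-0.019,0,0],"dr":[0,0,0],"claw":-1},{"delta_pos":[-0.022,0,0],"dr":[0,0,0],"claw":-1}]'; python3 go.py 0.5792 0.0355 0.045 80.3
python3 - <<'E'
from h import *
for n,b in(('scene',(230,210,380,320)),):
    f=ctrl.grab_frame(n); im=f['image']
    save(n+'6.png',cv2.resize(im[b[1]:b[3],b[0]:b[2]],None,fx=5,fy=5))
E
```

```text
time: 11.1
position: [0.578, 0.0219, 0.0455]
tcp_rot: [3.14, 0.001, 1.4]
wrist_force: [0.7, 2.3, 1.0]
width: 0.0006
t 11.1 p [0.578  0.0219 0.0455] rpy [1.799e+02 1.000e-01 8.020e+01] F [0.68 2.27 1.03] q7 -0.05 w 0.001
delta_pos [0.0544, -0.0045, 0.0021] dr [0.0005, 0.0003, -0.0004] dist 0.0137
```

View pics/scene6.png

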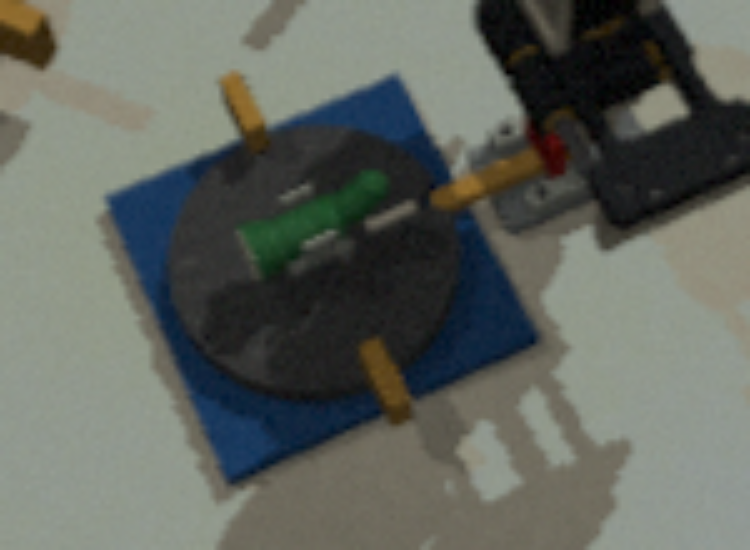

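The nose is entering the notch, with its tip at crop (435,198). I'll go on in small steps and watch the force.

```bash
python3 -m jog '[{"delta_pos":[-0.003,0,0],"dr":[0,0,0],"claw":-1},{"delta_pos":[-0.005,0,0],"dr":[0,0,0],"claw":-1},{"delta_pos":[-0.007,0,0],"dr":[0,0,0],"claw":-1},{"delta_pos":[-0.009,0,0],"dr":[0,0,0],"claw":-1}]'
```

```text
time: 11.48
position: [0.5776, 0.0195, 0.0455]
tcp_rot: [3.14, 0.001, 1.4]
wrist_force: [2.4, 3.5, 1.9]
width: 0.0003
```

```bash
python3 -m jog '[{"delta_pos":[-0.002,0,0],"dr":[0,0,0],"claw":-1},{"delta_pos":[-0.004,0,0],"dr":[0,0,0],"claw":-1},{"delta_pos":[-0.006,0,0],"dr":[0,0,0],"claw":-1}]'
```

```text
time: 11.73
position: [0.5775, 0.0193, 0.0456]
tcp_rot: [3.14, -0.001, 1.401]
wrist_force: [2.6, 6.2, 1.0]
width: 0.0001
```

Run:
```python
from h import *
for n,b in(('scene',(230,210,380,320)),('top',(280,140,420,250))):
    f=ctrl.grab_frame(n); im=f['image']
    save(n+'7.png',cv2.resize(im[b[1]:b[3],b[0]:b[2]],None,fx=5,fy=5))
    s=ctrl.get_state();print(s['time'],s['position'],s['wrist_force'])
```

```text
11.7833 [0.57751311 0.01936062 0.0455637 ] [2.20575217 6.43352893 1.76775728]
11.8333 [0.57752154 0.01935407 0.04556012] [2.80459701 4.86971401 1.16774832]
```

View pics/scene7.png

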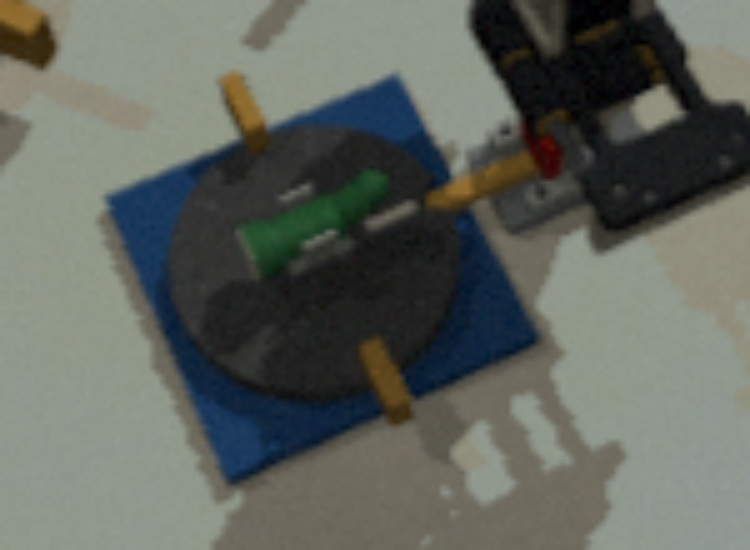

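View pics/top7.png

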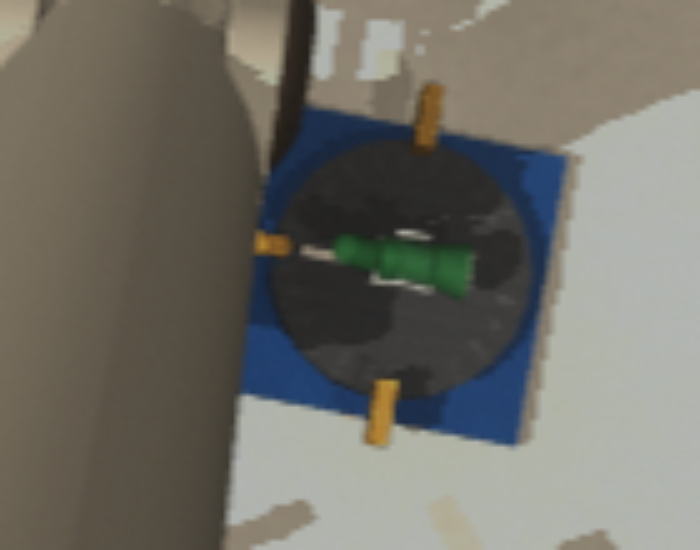

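The nose is in the notch in both views: top crop (285,245), scene crop (432,200). I'll press up to about 12 N.

```bash
python3 -m jog '[{"delta_pos":[-0.006,0,0],"dr":[0,0,0],"claw":-1},{"delta_pos":[-0.008,0,0],"dr":[0,0,0],"claw":-1},{"delta_pos":[-0.01,0,0],"dr":[0,0,0],"claw":-1}]'
```

```text
time: 12.08
position: [0.5775, 0.0192, 0.0456]
tcp_rot: [3.14, -0.003, 1.402]
wrist_force: [1.7, 8.2, 0.8]
width: 0.0005
```

```bash
python3 -m jog '[{"delta_pos":[-0.01,0,0],"dr":[0,0,0],"claw":-1},{"delta_pos":[-0.011,0,0],"dr":[0,0,0],"claw":-1},{"delta_pos":[-0.012,0,0],"dr":[0,0,0],"claw":-1}]'
```

```text
time: 12.33
position: [0.5774, 0.0191, 0.0456]
tcp_rot: [3.14, -0.006, 1.404]
wrist_force: [3.0, 8.9, 1.1]
width: 0.0005
```

```bash
python3 -m jog '[{"delta_pos":[-0.012,0,0],"dr":[0,0,0],"claw":-1},{"delta_pos":[-0.014,0,0],"dr":[0,0,0],"claw":-1},{"delta_pos":[-0.016,0,0],"dr":[0,0,0],"claw":-1},{"delta_pos":[-0.016,0,0],"dr":[0,0,0],"claw":-1}]'
python3 - <<'E'
from h import *
for n,b in(('scene',(230,210,380,320)),('top',(280,140,420,250))):
    f=ctrl.grab_frame(n); im=f['image']
    save(n+'8.png',cv2.resize(im[b[1]:b[3],b[0]:b[2]],None,fx=5,fy=5))
    s=ctrl.get_state();print(s['time'],s['position'],s['wrist_force'])
E
```

```text
time: 12.67
position: [0.5774, 0.0191, 0.0457]
tcp_rot: [3.139, -0.01, 1.407]
wrist_force: [3.8, 10.1, -0.7]
width: 0.0003
12.7167 [0.57741507 0.01908883 0.04571046] [ 3.00287819  9.8983194  -0.30803199]
12.7667 [0.57737783 0.01905746 0.04568359] [ 3.4518411  10.15282696 -0.27282533]
```

View pics/scene8.png

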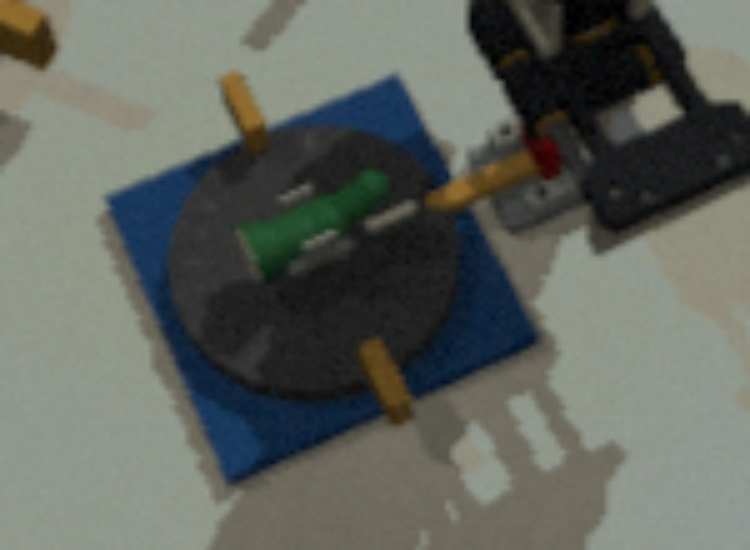

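View pics/top8.png

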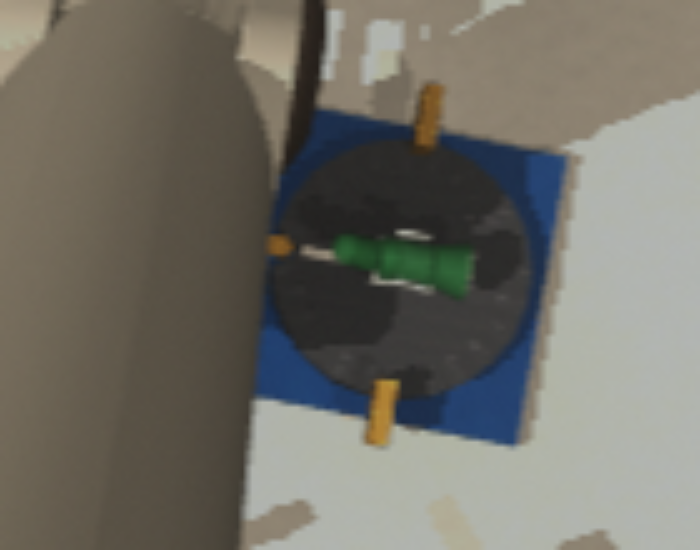

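The bolt is solid against the seat: no further travel at about 10.5 N. Now the hold at about 12 N.

```bash
python3 -m jog '[{"delta_pos":[-0.017,0,0],"dr":[0,0,0],"claw":-1},{"delta_pos":[-0.018,0,0],"dr":[0,0,0],"claw":-1},{"delta_pos":[-0.019,0,0],"dr":[0,0,0],"claw":-1},{"delta_pos":[-0.019,0,0],"dr":[0,0,0],"claw":-1}]'
```

```text
time: 13.1
position: [0.5773, 0.0189, 0.0457]
tcp_rot: [3.139, -0.014, 1.41]
wrist_force: [2.5, 11.8, -0.1]
width: 0.0006
```

```bash
python3 -m jog '[{"delta_pos":[-0.019,0,0],"dr":[0,0,0],"claw":-1},{"delta_pos":[-0.019,0,0],"dr":[0,0,0],"claw":-1},{"delta_pos":[-0.019,0,0],"dr":[0,0,0],"claw":-1},{"delta_pos":[-0.019,0,0],"dr":[0,0,0],"claw":-1},{"delta_pos":[-0.019,0,0],"dr":[0,0,0],"claw":-1},{"delta_pos":[-0.019,0,0],"dr":[0,0,0],"claw":-1},{"delta_pos":[-0.019,0,0],"dr":[0,0,0],"claw":-1},{"delta_pos":[-0.019,0,0],"dr":[0,0,0],"claw":-1}]'
```

```text
time: 13.77
position: [0.5773, 0.0188, 0.0458]
tcp_rot: [3.138, -0.019, 1.413]
wrist_force: [3.6, 10.6, 0.5]
width: 0.0006
```

```bash
python3 -m jog '[{"delta_pos":[-0.021,0,0],"dr":[0,0,0],"claw":-1},{"delta_pos":[-0.021,0,0],"dr":[0,0,0],"claw":-1},{"delta_pos":[-0.021,0,0],"dr":[0,0,0],"claw":-1},{"delta_pos":[-0.021,0,0],"dr":[0,0,0],"claw":-1},{"delta_pos":[-0.021,0,0],"dr":[0,0,0],"claw":-1},{"delta_pos":[-0.021,0,0],"dr":[0,0,0],"claw":-1}]'
```

```text
time: 14.27
position: [0.5772, 0.0186, 0.0459]
tcp_rot: [3.138, -0.023, 1.416]
wrist_force: [3.5, 12.3, 0.5]
width: 0.0002
```

```bash
python3 -m jog '[{"delta_pos":[-0.01,0,0],"dr":[0,0,0],"claw":-1},{"delta_pos":[0,0,0],"dr":[0,0,0],"claw":-1},{"delta_pos":[0.02,0,0],"dr":[0,0,0],"claw":-1},{"delta_pos":[0.06,0,0],"dr":[0,0,0],"claw":-1},{"delta_pos":[0.1,0,0],"dr":[0,0,0],"claw":-1},{"delta_pos":[0.15,0,-0.1],"dr":[0,0,0],"claw":-1},{"delta_pos":[0.2,0,-0.22],"dr":[0,0,0],"claw":-1},{"delta_pos":[0.3,0,-0.35],"dr":[0,0,0],"claw":-1},{"delta_pos":[0.45,0,-0.4],"dr":[0,0,0],"claw":-1},{"delta_pos":[0.5,0,-0.4],"dr":[0,0,0],"claw":-1}]'
python3 - <<'E'
from h import *
for n,b in(('scene',(230,210,380,320)),('top',(280,140,420,250))):
    f=ctrl.grab_frame(n); im=f['image']
    save(n+'9.png',cv2.resize(im[b[1]:b[3],b[0]:b[2]],None,fx=5,fy=5))
s=ctrl.get_state();print(s['time'],s['position'],s['wrist_force'])
E
```

```text
time: 15.1
position: [0.5984, 0.1474, 0.1531]
tcp_rot: [3.132, -0.03, 1.421]
wrist_force: [0.7, 2.8, -0.2]
width: 0.0006
15.2 [0.59578902 0.14583804 0.14953462] [ 0.03955562  0.02935912 -0.37720164]
```

View pics/scene9.png

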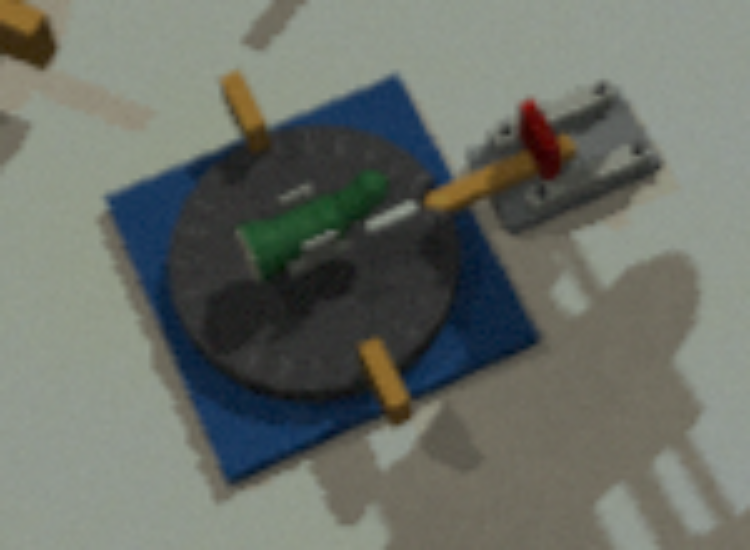

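View pics/top9.png

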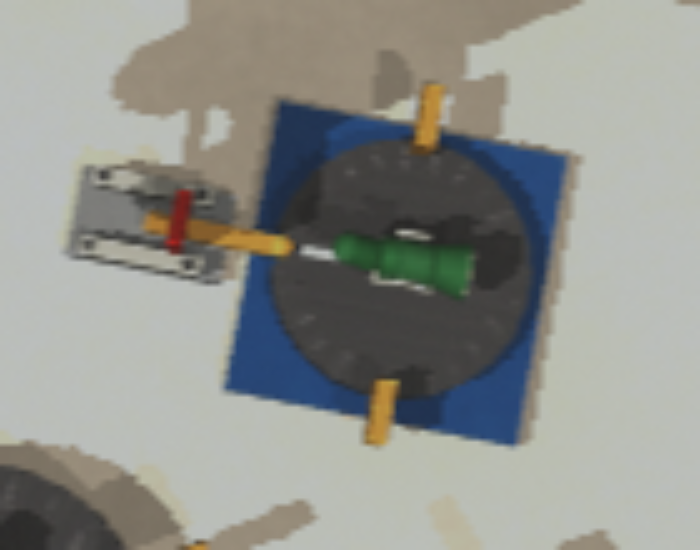

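The bolt stays in the notch after letting go. I'll do one closer check with the wrist camera from above the stand.

```bash
python3 go.py 0.548 -0.135 0.16 80.3
```

```text
t 15.2 p [0.5958 0.1458 0.1495] rpy [179.7  -1.5  81.5] F [ 0.04  0.03 -0.38] q7 -0.26 w 0.0
delta_pos [-1.1377, -0.0236, -0.072] dr [0.0014, -0.0084, 0.0069] dist 0.2851
```

```bash
python3 -m jog '[{"delta_pos":[-0.1,0,-0.04],"dr":[0,-0.008,0.007],"claw":-1},{"delta_pos":[-0.22,-0.01,-0.07],"dr":[0,-0.008,0.007],"claw":-1},{"delta_pos":[-0.35,-0.02,-0.07],"dr":[0,-0.008,0.007],"claw":-1},{"delta_pos":[-0.5,-0.02,-0.07],"dr":[0,-0.008,0.007],"claw":-1},{"delta_pos":[-0.65,-0.02,-0.07],"dr":[0,-0.008,0.007],"claw":-1},{"delta_pos":[-0.8,-0.02,-0.07],"dr":[0,-0.008,0.007],"claw":-1},{"delta_pos":[-0.92,-0.02,-0.07],"dr":[0,-0.008,0.007],"claw":-1},{"delta_pos":[-0.97,-0.02,-0.07],"dr":[0,-0.008,0.007],"claw":-1},{"delta_pos":[-1,-0.02,-0.07],"dr":[0,-0.008,0.007],"claw":-1},{"delta_pos":[-1,-0.02,-0.07],"dr":[0,-0.008,0.007],"claw":-1}]'
python3 - <<'E'
from h import *
s=ctrl.get_state();f=ctrl.grab_frame('wrist');save('w10.png',f['image']);save('w10c.png',cv2.resize(f['image'][100:240,220:420],None,fx=4,fy=4,interpolation=2))
import pickle;pickle.dump((s,f),open('w10.pkl','wb'))
print(s['position'],s['tcp_rot'])
E
```

```text
time: 16.03
position: [0.5528, -0.1036, 0.1602]
tcp_rot: [3.138, -0.0, 1.397]
wrist_force: [-0.6, 0.5, -0.3]
width: 0.0006
[ 0.55280628 -0.10361294  0.16016191] [ 3.13845747e+00 -1.34709528e-04  1.39696648e+00]
```

View pics/w10c.png

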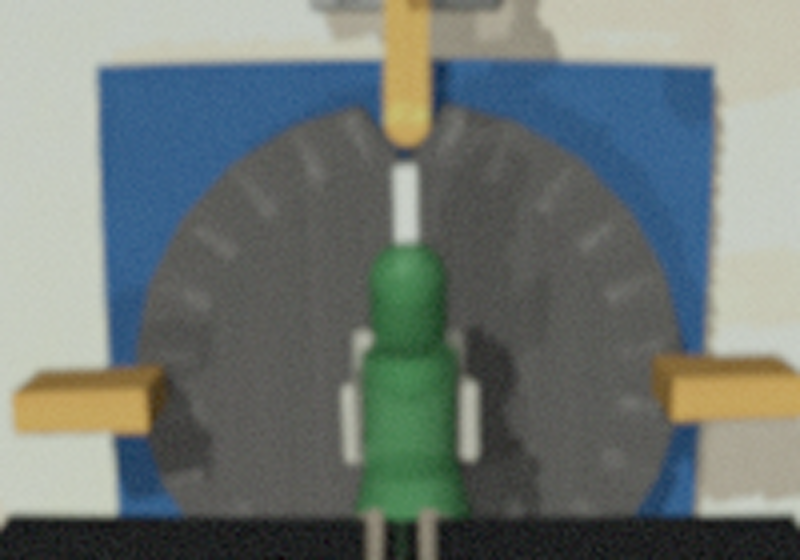

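The nose is centred in the V at crop (407,125), resting on both flanks and in line with the white line at (405,200). The arm is clear of everything, so I'll hand it in.

```bash
python3 -c "
from plant import ctrl
print(ctrl.get_state()['wrist_force']); print(ctrl.close_job())"
```

```text
[0.43846654 0.71686082 0.0021021 ]
the job is handed in; nothing more can be done
None
```

I turned the small stand on the blue plate about 79° clockwise by its brass ear, and its notch now faces the bolt. I then pushed the red tab until the nose was solidly seated in the notch. I held it at about 11–13 N for a little over a second, then let go with the bolt left in the notch.

- **Forces:** the readings at the end of each move stayed at or below about 13 N. I did not log the force between those readings.
- **Final wrist view:** the nose is centred on both flanks of the notch, in line with the white line. The arm was clear of everything when I handed in, about 16 s into the 72 s allowed.
- **Seating depth:** in the final top view I read the front of the nose about 2 mm short of its nominal seated position. One pixel of that view covers about 2.5 mm, so this may not be real. The bolt did not advance under rising force and the close-up looked right, so I took it as seated.
- **Camera disagreement:** the top and scene cameras differed by about 4 mm in x. I used their average, and the wrist camera agreed with it.
- **Not measured:** I did not re-measure the other things on the trolley. I did not knowingly touch any of them, or the spout and its clip.

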